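# First-in-first-out: face up the stiffener canisters in a hat workshop

## Robot

A 7-joint arm with a two-finger parallel gripper is mounted at the origin on the work surface. World frame = base frame: x ahead of the robot, y to its left, z up, the work surface at z = 0. Lengths are in m, angles in rad, forces in N, time in s.
With the tool pointing down it reaches from about 0.4 to 0.85 m from the base axis. Payload 4.5 kg.
Tool frame: the origin (TCP) lies at the very end of the fingers, on their centre line; the grasp point (between the pads) lies ctrl.grip_depth behind it (ctrl.grip_depth is the distance from the TCP to the grasp point, in m); z points along the fingers, y is the direction in which the jaws open and shut (so a half turn about z gives the same grasp; the last joint's range is limited). The gripper opens to 85 mm and grips with 20 to 120 N. Pads are 22 mm wide; open, the fingers measure 114 mm over their backs; the gripper's body (76 mm by 85 mm) begins 54 mm behind the grasp point. The pads swing forward as they close: fully open they stand 13 mm farther back than shut.
Start: joints at [1.227, 0.689, -0.195, 1.565, 0.157, 0.902, -0.215], TCP at [0.231, -0.581, 0.231] pointing down, gripper open.
Joint ranges: [-3.01, 3.01], [-0.46, 2.08], [-1.47, 1.51], [0.13, 2.56], [-1, 4.14], [0.04, 2.09], [-2.66, 2.66]. Speed limits (rad/s): [2.57, 2.57, 3.14, 3.14, 3.14, 3.14, 3.14].

## Interface

Orientations are given as a unit quaternion [x, y, z, w].
In Python, from plant import ctrl, camera gives the robot as it stands.
- The arm moves only by the tool move_arm, never from a script. Its argument "series" is a list of rows, each an object with "translation": the shift along the tool's x, y, z in m, a list of three; "angular": the turn, a rotation vector about the tool's x, y, z in degrees, a list of three; "fingers": the finger opening in m, from 0 to 0.0854. A call has 1 to 10 rows; each row shifts and turns the pose as measured when the row begins, along the tool's axes as they then stand; what a row does not reach is not made up. A row lasts 1/10 s, in which the tool goes at most 50 mm and 8.59 degrees, less where a joint would pass 70% of its speed; a pose out of reach is approached as far as the arm can. A call is refused whole if a number of a shift passes 0.05 or a number of a turn 8.59, either way. A call with a gripper value outside its range is refused whole. The fingers move at their own pace and stop on an object; "newtons" is the grip in N (left out, the last holds). Time passes only in rows, so rows that do not move let the fingers close. It gives the time, the measured TCP pose, the force and the opening at its end, in the units of the state.
- ctrl.observe(): the state, without advancing time (a new reading comes with each control period).
- camera(name): name is "scene" or "top"; returns a dict with "frame" (420x560x3 uint8, red, green, blue), "K" (3x3 intrinsics, pixels), "rvec" (rotation vector, rad) and "tvec" (3), from world to camera coordinates, as OpenCV has them. Camera axes: x right, y down, z forward; pixel columns grow to the right and rows downward; lengths in m; the calibration is good to about 2 mm. A picture is of the moment at which its call begins. There is no depth.
- ctrl.job_done(): hands the job in, once; it reports no verdict.
The state is a dict: "time_s": time; "qpos": joint angles; "joint_velocities": joint speeds; "joint_torque": joint torques, N m; "eef_pos": TCP position; "tool_rot": TCP orientation; "wrist_force": force on the tool from outside, world axes, zero at the start; "ft_torque": the same for the moment, N m; "finger_gap": opening from 0.0 (shut) to 1.0 (fully open).
Only numpy, scipy, OpenCV 4.12 (cv2) and the standard library are available. Lean on these libraries where they do the work, as an engineer would, in place of code of your own. Each camera call takes 0.05 s, during which the arm holds its last target. There are 200 camera calls.

## Task

Restock the red lane first-in-first-out. Slide the two old red canisters forward along the lane, without lifting them, until the front one meets the aluminium stop with the other right behind it, and hold them pressed firmly against the stop for a moment; then stand the new red canister (white lid) in the lane behind them and slide it up against the old ones. Work gently, and leave the blue canisters, the hat block and the tape reel alone.

Things in the scene. Friction and masses are not known exactly. Their poses are not given: they have to be found in the camera images.
- tray_red: The red lane: a fixed, open-topped straight channel of thin sheet on a plywood board, its yaw and place vary. Inner length 280 mm (local x -140 to +140), inner width 72 mm (local y -36 to +36), walls and floor 4 mm thick. Side walls and rear wall (at +x) rise 45 mm above the floor; the front end (at -x) has only a 10 mm lip. Origin: centre of the underside; the lane floor is at local z = 4 mm, which is 16 mm above the bench. +x points to the rear of the lane, -x to its front.
- tray_blue: The same kind of channel in blue, parallel and right beside the red one on the same board (86 mm centre to centre), on either side of it, with the blue canisters in it. Not to be touched. Same origin and axes as the red lane.
- stop: Front stop of the red lane: an upright aluminium plate 6 mm thick, 70 mm wide and 56 mm tall, fixed across the lane near its front at a place that varies (plate centre 115 to 135 mm ahead of the lane's middle). Rigid: it does not give. Origin: plate centre, on the lane floor; axes as the lane's, so its working face is at local x = +3 mm.
- old_front: The front one of two old red-labelled canisters with dark lids in the red lane: a round metal canister, 66 mm diameter, 64 mm tall, about 0.3 to 0.6 kg. Its top is a flat lid sunk 9 mm below a raised rim 4 mm thick (opening inside the rim 58 mm across, lid surface 55 mm above the underside), so fingertips can be set down inside the rim to draw it along. Origin: centre of the underside, z up. It starts about mid lane.
- old_rear: The rear one of the old red-labelled canisters with dark lids, the same size and make as old_front, standing 3 to 18 mm from the lane's rear wall (too narrow for a finger behind it) and 3 to 24 mm behind old_front. Drawing it forward pushes old_front along. Canisters slide easily on the smooth lane floor: drawing both takes about 1 to 3 N.
- new: The new red-labelled canister with a white lid, the same size and make, standing on the bench beyond the rear end of the lanes. Origin: centre of the underside.
- blue_front: Bystander: blue-labelled canister of the same size in the blue lane. Origin: centre of the underside.
- blue_rear: Bystander: the other blue-labelled canister of the same size, near the rear of the blue lane. Origin: centre of the underside.
- hat_block: Bystander: dome-shaped wooden hat block, 96 mm diameter, 112 mm tall, on the bench. Origin: centre of the underside.
- tape_reel: Bystander: yellow tape-measure reel lying flat on the bench, 68 mm diameter, 22 mm tall. Origin: centre of the underside.

How it is judged:
By the outcome, as a careful person would: the job done as asked, in the order asked, and still so for the second after the job is handed in, with the robot touching nothing.
It also fails if it takes over 66 s, if anything falls off the work surface, if the arm or the gripper's body presses on something with over 40 N, if the wrist force passes 120 N, or if a joint passes its speed limit or range.

## Working session

There is one attempt and no reset: what is moved stays moved. The work goes in short steps, Python scripts to look and compute and a tool call to move; the robot and the scene stay as the last step left them, time stands still between calls to the robot, and variables do not carry over. Pictures are saved under pics/ and viewed, about 8 in all and at most 12, crops included, and the job is handed in when it is done.

Besides the shell and the picture viewer there is one more tool, called after "Call:" by a JSON object that holds its "api" and its "payload". move_arm: Moves the arm, as the interface text tells. Its arguments: {"type":"object","properties":{"series":{"type":"array"},"newtons":{"type":"number"}},"required":["series"]}

```bash
mkdir -p pics; ls
python3 - <<'E'
from plant import ctrl,camera
import cv2,numpy as np,json
print(ctrl.observe(), ctrl.grip_depth)
for n in("scene","top"):
    c=camera(n);cv2.imwrite(f"pics/{n}0.png",cv2.resize(c["frame"][...,::-1],(784,588),interpolation=cv2.INTER_CUBIC))
    R=cv2.Rodrigues(np.array(c["rvec"]))[0];print(n,c["K"],c["rvec"],c["tvec"],-R.T@np.array(c["tvec"]).ravel())
E
```

```text
pics
{'time_s': 0.0, 'qpos': array([ 1.22682725,  0.68998792, -0.19451355,  1.56636339,  0.15726463,
        0.90247151, -0.21511504]), 'joint_velocities': array([ 0.00045854, -0.00044991, -0.00100777,  0.00062571, -0.00152333,
       -0.00191534, -0.00030827]), 'joint_torque': array([-2.13690237e-04, -5.39600444e+01, -1.26663040e+00, -1.58543462e+01,
        9.06737609e-03,  9.36247321e-03,  7.85372066e-06]), 'eef_pos': array([ 0.23025121, -0.58033974,  0.2304764 ]), 'tool_rot': array([ 9.82209228e-01,  1.87787601e-01, -2.23528080e-04, -8.93832040e-04]), 'wrist_force': array([-0.23238824, -0.04511345, -0.60110651]), 'ft_torque': array([ 0.04135628,  0.01644489, -0.01157446]), 'finger_gap': 1.000478421865794} 0.0187
scene [[418.91686808   0.         281.16452706]
 [  0.         418.91686808 213.30118594]
 [  0.           0.           1.        ]] [ 1.16617735  2.43087198 -0.9027018 ] [ 0.34957984 -0.27118548  1.23001324] [1.00219672 0.36082003 0.75768782]
top [[499.25124005   0.         290.62318006]
 [  0.         499.25124005 204.78678252]
 [  0.           0.           1.        ]] [ 2.09663493 -2.16407014  0.15929994] [0.02474047 0.5138125  1.01659811] [ 0.34289283 -0.00282268  1.08650984]
```

View pics/top0.png

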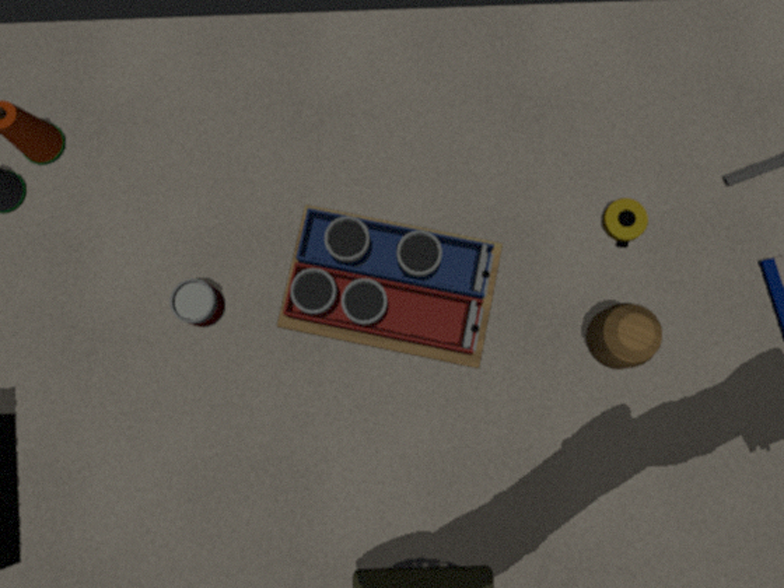

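View pics/scene0.png

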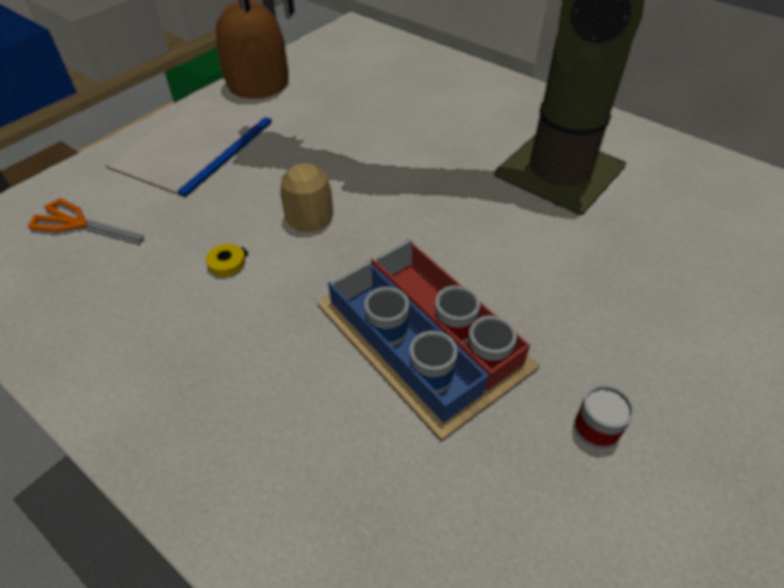

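The top view shows the red lane running from about (290,290) at the rear to (478,335) at the stop. Rims are at old_rear (314,291), old_front (364,301) and new (195,301). I'll enlarge a crop for precise readings.

```bash
cat > h.py <<'E'
import cv2,numpy as np
from plant import ctrl,camera
from scipy.spatial.transform import Rotation as Ro
def unproj(c,uv,z):
    R=cv2.Rodrigues(np.array(c["rvec"],float))[0];t=np.array(c["tvec"],float).ravel()
    C=-R.T@t;d=R.T@np.linalg.inv(c["K"])@np.array([uv[0],uv[1],1.]);return C+d*(z-C[2])/d[2]
def proj(c,p):
    return cv2.projectPoints(np.array(p,float).reshape(-1,1,3),np.array(c["rvec"]),np.array(c["tvec"]),c["K"],None)[0][:,0]
def crop(c,name,x0,y0,w,h,s,bright=1.6):
    f=cv2.resize(c["frame"][y0:y0+h,x0:x0+w,::-1],None,fx=s,fy=s,interpolation=cv2.INTER_CUBIC)
    cv2.imwrite(name,cv2.convertScaleAbs(f,alpha=bright))
E
python3 - <<'E'
from h import *
c=camera("top");crop(c,"pics/t1.png",115,140,250,130,3.2)
E
```

```text
(no output)
```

View pics/t1.png

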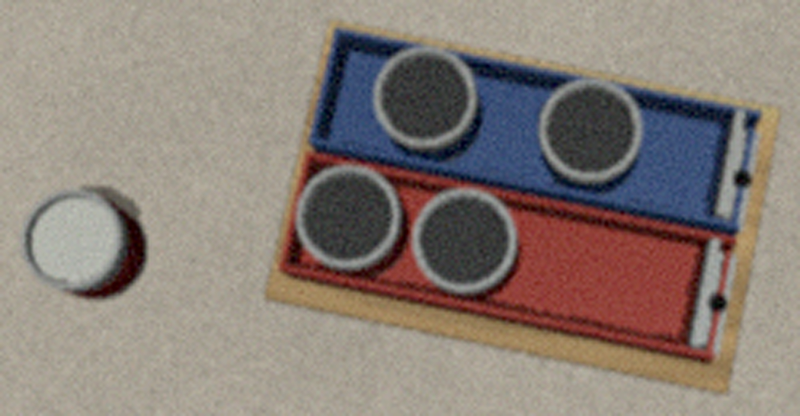

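Crop readings: old_rear rim (350,218), old_front (465,242), new (76,243). Red wall-top corners are (308,153), (281,271), (735,235) and (712,358). The stop's top runs from (713,240) to (697,346).

Run:
```python
from h import *
c=camera("top")
U=lambda u,v,z:unproj(c,(115+(u+.5)/3.2-.5,140+(v+.5)/3.2-.5),z)[:2].round(4)
P={k:U(*v) for k,v in dict(orear=(350,218,.08),ofront=(465,242,.08),new=(76,243,.064),brear=(425,101,.08),bfront=(590,132,.08),
 rl=(308,153,.061),rr=(281,271,.061),fl=(735,235,.061),fr=(712,358,.061),s1=(713,240,.072),s2=(697,346,.072),
 b1=(335,22,.012),b2=(778,108,.012),b3=(728,390,.012),b4=(267,298,.012)).items()}
for k,v in P.items():print(k,v)
ang=lambda a,b:np.degrees(np.arctan2(*(P[a]-P[b])[::-1]))
print("yaw",ang('rl','fl'),ang('rr','fr'),ang('b1','b2'),ang('b4','b3'),ang('orear','ofront'),ang('brear','bfront'))
print("perp",ang('rl','rr')-0,ang('s1','s2'),ang('b2','b3'))
d=lambda a,b:np.linalg.norm(P[a]-P[b]).round(4)
print(d('rl','fl'),d('rr','fr'),d('rl','rr'),d('fl','fr'))
y=np.radians(101.5);e=np.array([np.cos(y),np.sin(y)]);n=np.array([-e[1],e[0]])
rear=(P['rl']+P['rr'])/2
for k in P:print(k,((P[k]-rear)@e).round(4),((P[k]-rear)@n).round(4))
print(Ro.from_quat(ctrl.observe()["tool_rot"]).as_matrix().round(3))
```

```text
orear [0.5064 0.1444]
ofront [0.4885 0.0712]
new [0.4984 0.3252]
brear [0.5814 0.0952]
bfront [ 0.5573 -0.0108]
rl [0.5535 0.1744]
rr [0.4762 0.1923]
fl [ 0.4901 -0.1025]
fr [ 0.4111 -0.084 ]
s1 [ 0.4858 -0.0872]
s2 [ 0.4183 -0.074 ]
b1 [0.656  0.1636]
b2 [ 0.5843 -0.141 ]
b3 [ 0.3928 -0.0976]
b4 [0.4644 0.2112]
yaw 77.10365023404022 76.74214399471761 76.75423801899822 76.94577350910988 76.25880782551509 77.19106149602733
perp -13.037916069154956 -11.064870754065579 -12.769345391352163
0.2841 0.2839 0.0793 0.0811
orear -0.0365 0.016
ofront -0.1046 0.0482
new 0.1423 -0.0122
brear -0.0996 -0.0476
bfront -0.1987 -0.0029
rl -0.0165 -0.0361
rr 0.0165 0.0361
fl -0.2752 0.0812
fr -0.2413 0.155
s1 -0.2593 0.0824
s2 -0.2329 0.1459
b1 -0.0475 -0.1344
b2 -0.3317 -0.0034
b3 -0.251 0.1756
b4 0.0373 0.0439
[[ 0.929  0.369 -0.   ]
 [ 0.369 -0.929  0.001]
 [-0.    -0.001 -1.   ]]
```

Add to h.py:
```python
YAW=np.radians(76.9);e=np.r_[np.cos(YAW),np.sin(YAW),0];n=np.r_[-e[1],e[0],0];LC=np.array([.4827,.0451,0.012])
def lane(x,y,z): return LC*[1,1,0]+e*x+n*y+[0,0,z]
RT=np.c_[-n,-e,[0,0,-1.]]
def to(p):
    s=ctrl.observe();R=Ro.from_quat(s["tool_rot"]);
    print("t",round(s["time_s"],2),"F",np.round(s["wrist_force"],1),"pos",s["eef_pos"].round(4),"gap",round(s["finger_gap"],3))
    q=s["eef_pos"]-LC; print("lane xyz",(q@e).round(4),(q@n).round(4),s["eef_pos"][2].round(4))
    if p is not None: print("tool delta",R.inv().apply(np.array(p)-s["eef_pos"]).round(4),"turn",np.degrees((R.inv()*Ro.from_matrix(RT)).as_rotvec()).round(2))
```

```text
(no output)
```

Call:
{"api": "move_arm", "payload": {"series": [{"translation": [0.03,-0.036,0],"angular": [0,0,8.5],"fingers": 0},{"translation": [0.03,-0.036,0],"angular": [0,0,8.5],"fingers": 0},{"translation": [0.03,-0.036,0],"angular": [0,0,8.5],"fingers": 0},{"translation": [0.025,-0.04,0],"angular": [0,0,8.5],"fingers": 0}], "newtons": 30}}

```text
time_s: 0.6
eef_pos: [0.3164, -0.4208, 0.2289]
tool_rot: [0.994, -0.114, -0.001, 0.002]
wrist_force: [1.2, 0.1, 0.7]
finger_gap: 0.327
```

```bash
python3 -c "
from h import *
to(lane(.102,0,.15))"
```

```text
t 0.6 F [1.2 0.1 0.7] pos [ 0.3164 -0.4208  0.2289] gap 0.327
lane xyz -0.4914 0.0564 0.2289
tool delta [ 0.0568 -0.5937  0.0766] turn [0.21 0.1  0.03]
```

Call:
{"api": "move_arm", "payload": {"series": [{"translation": [0.005,-0.049,0],"angular": [0,0,0],"fingers": 0},{"translation": [0.005,-0.049,0],"angular": [0,0,0],"fingers": 0},{"translation": [0.005,-0.049,0],"angular": [0,0,0],"fingers": 0},{"translation": [0.005,-0.049,0],"angular": [0,0,0],"fingers": 0},{"translation": [0.005,-0.049,0],"angular": [0,0,0],"fingers": 0},{"translation": [0.005,-0.049,0.005],"angular": [0,0,0],"fingers": 0},{"translation": [0.005,-0.049,0.005],"angular": [0,0,0],"fingers": 0},{"translation": [0.005,-0.049,0.005],"angular": [0,0,0],"fingers": 0},{"translation": [0.005,-0.049,0.005],"angular": [0,0,0],"fingers": 0},{"translation": [0.005,-0.049,0.005],"angular": [0,0,0],"fingers": 0}]}}

```text
time_s: 1.6
eef_pos: [0.4808, 0.0509, 0.203]
tool_rot: [0.993, -0.115, 0.003, 0.003]
wrist_force: [1.4, -1.6, -0.6]
finger_gap: -0.0
```

```bash
python3 -c "
from h import *
to(lane(.102,0,.12))"
```

```text
t 1.6 F [ 1.4 -1.6 -0.6] pos [0.4808 0.0509 0.203 ] gap -0.0
lane xyz 0.0052 0.0031 0.203
tool delta [ 0.0023 -0.0971  0.0826] turn [ 0.25 -0.38 -0.14]
```

Call:
{"api": "move_arm", "payload": {"series": [{"translation": [0.001,-0.04,0.02],"angular": [0,0,0],"fingers": 0},{"translation": [0.001,-0.04,0.02],"angular": [0.2,-0.3,0],"fingers": 0},{"translation": [0,-0.017,0.02],"angular": [0,0,0],"fingers": 0},{"translation": [0,0,0.02],"angular": [0,0,0],"fingers": 0},{"translation": [0,0,0],"angular": [0,0,0],"fingers": 0}]}}

```text
time_s: 2.1
eef_pos: [0.5085, 0.1617, 0.1195]
tool_rot: [0.994, -0.107, 0.003, -0.004]
wrist_force: [-0.7, -0.6, 0.5]
finger_gap: 0.001
```

```bash
python3 -c "
from h import *
to(lane(.102,0,.0745))
c=camera('top');crop(c,'pics/t2.png',165,150,180,110,4)
c=camera('scene');crop(c,'pics/s2.png',230,150,180,140,4)
"
```

```text
t 2.1 F [-0.7 -0.6  0.5] pos [0.5085 0.1617 0.1195] gap 0.001
lane xyz 0.1194 0.0013 0.1195
tool delta [0.0008 0.0178 0.0449] turn [-0.45 -0.28  0.81]
```

View pics/s2.png

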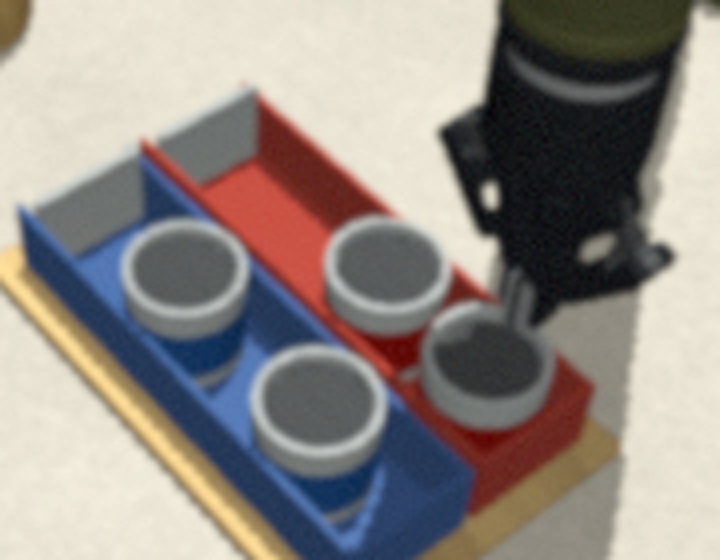

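The view shows closed fingertips above the rear part of old_rear's rim, at about (515,290) in the crop. The last step overshot by 17 mm. I'll correct that and go down gently.

Call:
{"api": "move_arm", "payload": {"series": [{"translation": [0.001,0.009,0.0],"angular": [-0.4,-0.3,0.6],"fingers": 0},{"translation": [0,0.008,0.005],"angular": [0,0,0],"fingers": 0},{"translation": [0,0.0,0.01],"angular": [0,0,0],"fingers": 0},{"translation": [0,0,0.008],"angular": [0,0,0],"fingers": 0},{"translation": [0,0,0.004],"angular": [0,0,0],"fingers": 0},{"translation": [0,0,0],"angular": [0,0,0],"fingers": 0}]}}

```text
time_s: 2.8
eef_pos: [0.5093, 0.1391, 0.096]
tool_rot: [0.993, -0.117, 0.004, -0.001]
wrist_force: [1.2, -0.8, 0.2]
finger_gap: 0.003
```

```bash
python3 -c "
from h import *
to(lane(.102,0,.0745))"
```

```text
t 2.8 F [ 1.2 -0.8  0.2] pos [0.5093 0.1391 0.096 ] gap 0.003
lane xyz 0.0976 -0.0046 0.096
tool delta [-0.0048 -0.0044  0.0215] turn [-0.18 -0.45 -0.33]
```

Call:
{"api": "move_arm", "payload": {"series": [{"translation": [-0.003,-0.003,0.004],"angular": [-0.1,-0.3,-0.2],"fingers": 0},{"translation": [-0.001,-0.001,0.006],"angular": [0,0,0],"fingers": 0},{"translation": [0,0,0.006],"angular": [0,0,0],"fingers": 0},{"translation": [0,0,0.004],"angular": [0,0,0],"fingers": 0},{"translation": [0,0,0],"angular": [0,0,0],"fingers": 0}]}}

```text
time_s: 3.3
eef_pos: [0.506, 0.1456, 0.074]
tool_rot: [0.993, -0.114, 0.001, -0.001]
wrist_force: [0.0, -0.7, 0.5]
finger_gap: -0.001
```

```bash
python3 -c "
from h import *
to(lane(.102,0,.0745))"
```

```text
t 3.3 F [ 0.  -0.7  0.5] pos [0.506  0.1456 0.074 ] gap -0.001
lane xyz 0.1031 0.0001 0.074
tool delta [ 0.0001  0.0011 -0.0005] turn [-0.1  -0.11 -0.01]
```

Call:
{"api": "move_arm", "payload": {"series": [{"translation": [0,0.004,0],"angular": [0,0,0],"fingers": 0},{"translation": [0,0.004,0],"angular": [0,0,0],"fingers": 0},{"translation": [0,0.005,0],"angular": [0,0,0],"fingers": 0},{"translation": [0,0.006,0],"angular": [0,0,0],"fingers": 0},{"translation": [0,0.006,0],"angular": [0,0,0],"fingers": 0}]}}

```text
time_s: 3.8
eef_pos: [0.5007, 0.1201, 0.0743]
tool_rot: [0.994, -0.114, 0.002, -0.001]
wrist_force: [1.1, 0.6, -1.3]
finger_gap: -0.006
```

```bash
python3 -c "
from h import *
to(lane(-.0274-.012,0,.0745))"
```

```text
t 3.8 F [ 1.1  0.6 -1.3] pos [0.5007 0.1201 0.0743] gap -0.006
lane xyz 0.0771 -0.0006 0.0743
tool delta [-0.0006  0.1165 -0.0005] turn [-0.17 -0.21  0.03]
```

Call:
{"api": "move_arm", "payload": {"series": [{"translation": [0,0.007,0],"angular": [0,0,0],"fingers": 0},{"translation": [0,0.008,0],"angular": [0,0,0],"fingers": 0},{"translation": [0,0.008,0],"angular": [0,0,0],"fingers": 0},{"translation": [0,0.008,0],"angular": [0,0,0],"fingers": 0},{"translation": [0,0.008,0],"angular": [0,0,0],"fingers": 0},{"translation": [0,0.008,0],"angular": [0,0,0],"fingers": 0},{"translation": [0,0.008,0],"angular": [0,0,0],"fingers": 0},{"translation": [0,0.007,0],"angular": [0,0,0],"fingers": 0}]}}

```text
time_s: 4.6
eef_pos: [0.4855, 0.0562, 0.0744]
tool_rot: [0.994, -0.113, 0.002, -0.003]
wrist_force: [0.4, 2.3, 1.2]
finger_gap: -0.004
```

```bash
python3 -c "
from h import *
to(lane(-.0274-.012,0,.0745))"
```

```text
t 4.6 F [0.4 2.3 1.2] pos [0.4855 0.0562 0.0744] gap -0.004
lane xyz 0.0114 -0.0002 0.0744
tool delta [-0.0003  0.0508 -0.0004] turn [-0.34 -0.2   0.11]
```

Call:
{"api": "move_arm", "payload": {"series": [{"translation": [0,0.007,0],"angular": [0,0,0],"fingers": 0},{"translation": [0,0.007,0],"angular": [-0.2,-0.2,0],"fingers": 0},{"translation": [0,0.006,0],"angular": [0,0,0],"fingers": 0},{"translation": [0,0.005,0],"angular": [0,0,0],"fingers": 0},{"translation": [0,0.005,0],"angular": [0,0,0],"fingers": 0},{"translation": [0,0.005,0],"angular": [0,0,0],"fingers": 0},{"translation": [0,0.004,0],"angular": [0,0,0],"fingers": 0}]}}

```text
time_s: 5.3
eef_pos: [0.4758, 0.0146, 0.0743]
tool_rot: [0.994, -0.113, -0.0, -0.001]
wrist_force: [-0.2, 1.4, 0.6]
finger_gap: -0.004
```

```bash
python3 -c "
from h import *
to(lane(-.0274-.012,0,.0745))"
```

```text
t 5.3 F [-0.2  1.4  0.6] pos [0.4758 0.0146 0.0743] gap -0.004
lane xyz -0.0313 -0.0002 0.0743
tool delta [-0.0002  0.0081 -0.0002] turn [-0.13  0.02  0.1 ]
```

Call:
{"api": "move_arm", "payload": {"series": [{"translation": [0,0.003,0],"angular": [0,0,0],"fingers": 0},{"translation": [0,0.003,0],"angular": [0,0,0],"fingers": 0},{"translation": [0,0.003,0],"angular": [0,0,0],"fingers": 0}]}}

```text
time_s: 5.6
eef_pos: [0.4735, 0.0052, 0.0743]
tool_rot: [0.994, -0.113, -0.0, -0.001]
wrist_force: [-0.2, 3.0, 0.2]
finger_gap: -0.002
```

```bash
python3 -c "
from h import *
to(lane(-.0274-.012,0,.0745))"
```

```text
t 5.6 F [-0.2  3.   0.2] pos [0.4735 0.0052 0.0743] gap -0.002
lane xyz -0.0409 -0.0001 0.0743
tool delta [-0.0001 -0.0015 -0.0002] turn [-0.14  0.03  0.13]
```

Call:
{"api": "move_arm", "payload": {"series": [{"translation": [0,0.002,0],"angular": [0,0,0],"fingers": 0},{"translation": [0,0.002,0],"angular": [0,0,0],"fingers": 0}]}}

```text
time_s: 5.8
eef_pos: [0.4725, 0.001, 0.0743]
tool_rot: [0.994, -0.113, -0.0, -0.001]
wrist_force: [0.4, 3.0, 0.9]
finger_gap: -0.001
```

Call:
{"api": "move_arm", "payload": {"series": [{"translation": [0,0.002,0],"angular": [0,0,0],"fingers": 0},{"translation": [0,0.002,0],"angular": [0,0,0],"fingers": 0}]}}

```text
time_s: 6.0
eef_pos: [0.4721, -0.0014, 0.0743]
tool_rot: [0.994, -0.112, 0.0, -0.002]
wrist_force: [0.0, 8.8, 1.1]
finger_gap: 0.003
```

```bash
python3 -c "
from h import *
to(lane(-.0274-.012,0,.0745))
c=camera('top');crop(c,'pics/t3.png',190,170,180,110,4)"
```

```text
t 6.0 F [0.  8.8 1.1] pos [ 0.4721 -0.0014  0.0743] gap 0.003
lane xyz -0.0477 -0.0002 0.0743
tool delta [-0.0001 -0.0083 -0.0002] turn [-0.28  0.    0.23]
```

View pics/t3.png

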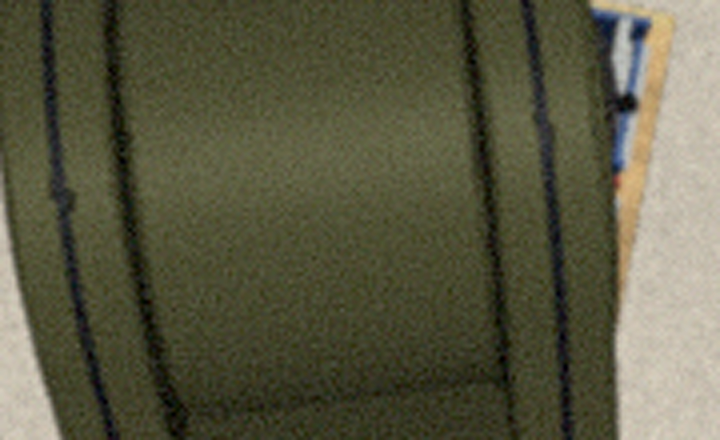

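The arm hides the lane in this view, but the force rose to 8.8 N and the motion stalled. That means the stop has been reached. Now I'll press a little harder and hold.

Call:
{"api": "move_arm", "payload": {"series": [{"translation": [0,0.003,0],"angular": [0,0,0],"fingers": 0},{"translation": [0,0.003,0],"angular": [0,0,0],"fingers": 0},{"translation": [0,0.003,0],"angular": [0,0,0],"fingers": 0}]}}

```text
time_s: 6.35
eef_pos: [0.472, -0.0014, 0.0744]
tool_rot: [0.994, -0.107, 0.002, -0.008]
wrist_force: [0.4, 9.2, 1.0]
finger_gap: 0.001
```

Call:
{"api": "move_arm", "payload": {"series": [{"translation": [0,0.005,0],"angular": [-0.5,0,0.4],"fingers": 0},{"translation": [0,0.005,0],"angular": [0,0,0],"fingers": 0},{"translation": [0,0.005,0],"angular": [0,0,0],"fingers": 0},{"translation": [0,0.005,0],"angular": [0,0,0],"fingers": 0},{"translation": [0,0.005,0],"angular": [0,0,0],"fingers": 0}]}}

```text
time_s: 6.85
eef_pos: [0.472, -0.0016, 0.0744]
tool_rot: [0.995, -0.096, 0.005, -0.018]
wrist_force: [0.3, 12.6, 1.8]
finger_gap: 0.003
```

```bash
python3 -c "
from h import *
to(lane(-.0477,0,.0745))
c=camera('scene');crop(c,'pics/s3.png',210,140,200,150,4)"
```

```text
t 6.85 F [ 0.3 12.6  1.8] pos [ 0.472  -0.0016  0.0744] gap 0.003
lane xyz -0.0479 -0.0001 0.0744
tool delta [-0.0001 -0.0002 -0.0001] turn [-2.13 -0.28  2.06]
```

View pics/s3.png

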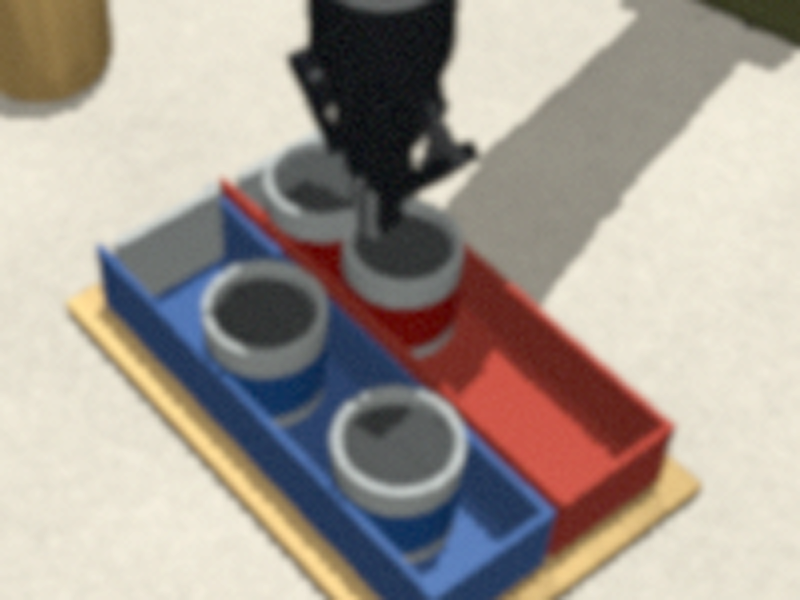

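Both old canisters stand upright at the front, touching each other, with the front one at the stop plate (crop ≈ (315,190) and (400,250)). I'll hold a little longer, then back off and lift.

Call:
{"api": "move_arm", "payload": {"series": [{"translation": [0,0.005,0],"angular": [-1,-0.2,1],"fingers": 0},{"translation": [0,0.005,0],"angular": [-1,-0.1,1],"fingers": 0},{"translation": [0,0.005,0],"angular": [-0.5,0,0.5],"fingers": 0},{"translation": [0,0.005,0],"angular": [-0.5,0,0.5],"fingers": 0}]}}

```text
time_s: 7.3
eef_pos: [0.4721, -0.0018, 0.0743]
tool_rot: [0.994, -0.112, 0.002, -0.004]
wrist_force: [0.2, 12.8, 0.2]
finger_gap: -0.001
```

Call:
{"api": "move_arm", "payload": {"series": [{"translation": [0,-0.004,0],"angular": [0,0,0],"fingers": 0},{"translation": [0,-0.005,0],"angular": [0,0,0],"fingers": 0},{"translation": [0,-0.003,-0.005],"angular": [0,0,0],"fingers": 0},{"translation": [0,0,-0.02],"angular": [0,0,0],"fingers": 0},{"translation": [0,0,-0.03],"angular": [0,0,0],"fingers": 0},{"translation": [0,0,-0.02],"angular": [0,0,0],"fingers": 0},{"translation": [0,0,0],"angular": [0,0,0],"fingers": 0.0854}]}}

```text
time_s: 8.0
eef_pos: [0.4733, 0.0057, 0.1521]
tool_rot: [0.993, -0.114, 0.0, -0.001]
wrist_force: [0.3, -1.0, 0.5]
finger_gap: 0.159
```

```bash
python3 -c "
from h import *
to(np.array([.4984,.3252,.15]))"
```

```text
t 8.0 F [ 0.3 -1.   0.5] pos [0.4733 0.0057 0.1521] gap 0.159
lane xyz -0.0405 0.0002 0.1521
tool delta [-0.0481 -0.3169  0.0026] turn [-0.09  0.   -0.02]
```

Call:
{"api": "move_arm", "payload": {"series": [{"translation": [-0.006,-0.045,0],"angular": [0,0,0],"fingers": 0.0854},{"translation": [-0.007,-0.045,0],"angular": [0,0,0],"fingers": 0.0854},{"translation": [-0.007,-0.045,0],"angular": [0,0,0],"fingers": 0.0854},{"translation": [-0.007,-0.045,0],"angular": [0,0,0],"fingers": 0.0854},{"translation": [-0.007,-0.045,0],"angular": [0,0,0],"fingers": 0.0854},{"translation": [-0.007,-0.035,0],"angular": [0,0,0],"fingers": 0.0854},{"translation": [-0.003,-0.02,0],"angular": [0,0,0],"fingers": 0.0854},{"translation": [0,-0.005,0],"angular": [0,0,0],"fingers": 0.0854},{"translation": [0,0,0],"angular": [0,0,0],"fingers": 0.0854}]}}

```text
time_s: 8.9
eef_pos: [0.4986, 0.293, 0.1466]
tool_rot: [0.992, -0.123, -0.0, 0.005]
wrist_force: [-0.7, -0.6, 0.4]
finger_gap: 1.003
```

```bash
python3 -c "
from h import *
to(np.array([.4984,.3252,.10]))
c=camera('scene')
for k,u,v,z in(('new',605,413,.064),('orear0',492,338,.08),('ofront0',457,306,.08)):print(k,unproj(c,(u/1.4,v/1.4),z).round(4))
crop(c,'pics/s4.png',370,220,180,130,4)
crop(camera('top'),'pics/t4.png',100,140,250,130,3.2)
"
```

```text
t 8.9 F [-0.7 -0.6  0.4] pos [0.4986 0.293  0.1466] gap 1.003
lane xyz 0.2451 0.0408 0.1466
tool delta [-0.008  -0.0317  0.0463] turn [ 0.61 -0.02 -1.07]
new [0.5201 0.3318 0.064 ]
orear0 [0.52   0.1517 0.08  ]
ofront0 [0.502 0.078 0.08 ]
```

View pics/t4.png

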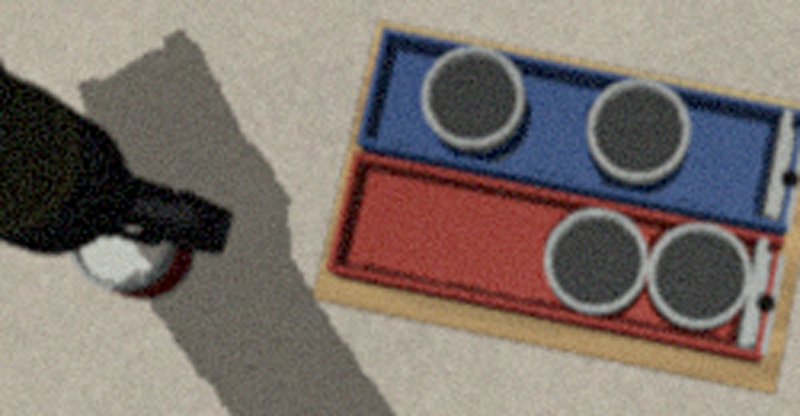

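View pics/s4.png

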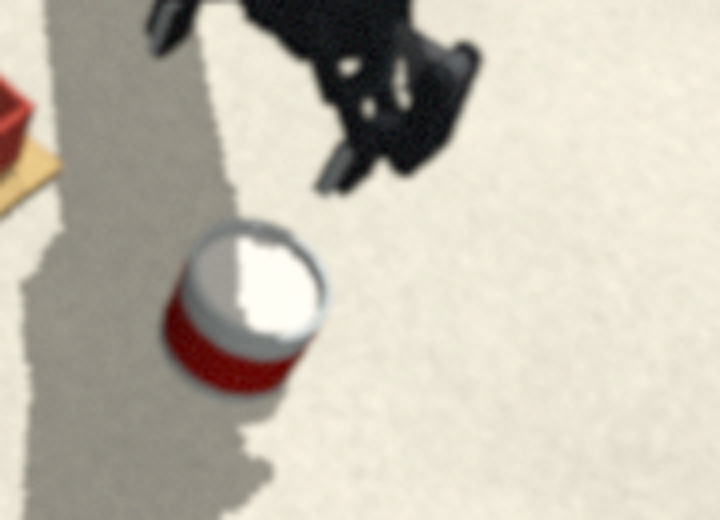

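```bash
python3 -c "
from h import *
s=ctrl.observe();R=Ro.from_quat(s['tool_rot']);T=s['eef_pos']
sc=camera('scene');tp=camera('top')
pts=[T+R.apply(v) for v in ([0,.0427,-.013],[0,.057,-.013],[0,-.0427,-.013],[0,-.057,-.013],[.011,-.0427,-.013],[-.011,-.0427,-.013])]
print('scene crop',((proj(sc,pts)-[370,220])*4).round(0).tolist());print('top crop',((proj(tp,pts)-[100,140])*3.2).round(0).tolist())
U=lambda u,v,z:unproj(tp,(100+(u+.5)/3.2-.5,140+(v+.5)/3.2-.5),z)
for k,u,v,z in(('orear',596,261,.08),('ofront',698,277,.08),('stop',752,292,.072)):
  p=U(u,v,z);print(k,p.round(4),((p-LC)@e).round(4),((p-LC)@n).round(4))
print('new scene',unproj(sc,(370+254/4,220+292/4),.064).round(4))
# project candidate rim into scene crop & top
a=np.linspace(0,6.283,9)[:8]
print(((proj(sc,[[.4984+.033*np.cos(t),.3252+.033*np.sin(t),.064] for t in a])-[370,220])*4).round(0).tolist())
"
```

```text
scene crop [[170.0, 44.0], [146.0, 24.0], [323.0, 171.0], [350.0, 194.0], [306.0, 184.0], [339.0, 158.0]]
top crop [[198.0, 232.0], [221.0, 237.0], [59.0, 202.0], [36.0, 197.0], [64.0, 184.0], [54.0, 220.0]]
orear [0.4746 0.0187 0.08  ] -0.0276 0.0019
ofront [ 0.4623 -0.0456  0.08  ] -0.093 -0.0007
stop [ 0.4525 -0.08    0.072 ] -0.1287 0.0011
new scene [0.5146 0.3319 0.064 ]
[[225.0, 309.0], [281.0, 322.0], [322.0, 299.0], [323.0, 254.0], [286.0, 214.0], [233.0, 202.0], [193.0, 223.0], [188.0, 267.0]]
```

The top view shows old_rear at (596,261) and old_front at (698,277), touching each other and the stop. In lane coordinates that is -27.6 and -93.0 mm, as planned. New is at (130,245), partly under the gripper; its position agrees in both views once the scene camera's constant bias is removed.

Call:
{"api": "move_arm", "payload": {"series": [{"translation": [-0.005,-0.018,0.0],"angular": [0.5,0,-0.8],"fingers": 0.0854},{"translation": [-0.002,-0.01,0.005],"angular": [0,0,0],"fingers": 0.0854},{"translation": [0,-0.002,0.01],"angular": [0,0,0],"fingers": 0.0854},{"translation": [0,0,0.01],"angular": [0,0,0],"fingers": 0.0854},{"translation": [0,0,0],"angular": [0,0,0],"fingers": 0.0854}]}}

```text
time_s: 9.6
eef_pos: [0.5001, 0.3216, 0.1199]
tool_rot: [0.993, -0.119, 0.0, 0.001]
wrist_force: [-0.6, 0.4, -1.6]
finger_gap: 1.003
```

```bash
python3 -c "
from h import *
to(np.array([.4984,.3252,.028]))
"
```

```text
t 9.6 F [-0.6  0.4 -1.6] pos [0.5001 0.3216 0.1199] gap 1.003
lane xyz 0.2733 0.0458 0.1199
tool delta [-0.0025 -0.0033  0.0919] turn [ 0.14 -0.03 -0.62]
```

Call:
{"api": "move_arm", "payload": {"series": [{"translation": [-0.002,-0.003,0.01],"angular": [0,0,-0.5],"fingers": 0.0854},{"translation": [0,0,0.015],"angular": [0,0,0],"fingers": 0.0854},{"translation": [0,0,0.015],"angular": [0,0,0],"fingers": 0.0854},{"translation": [0,0,0.01],"angular": [0,0,0],"fingers": 0.0854},{"translation": [0,0,0],"angular": [0,0,0],"fingers": 0.0854}]}}

```text
time_s: 10.1
eef_pos: [0.4982, 0.3242, 0.0656]
tool_rot: [0.993, -0.115, -0.0, 0.002]
wrist_force: [-0.2, -0.8, 0.6]
finger_gap: 1.001
```

```bash
python3 -c "
from h import *
to(np.array([.4984,.3252,.028]))
crop(camera('scene'),'pics/s5.png',370,220,180,130,4)
"
```

```text
t 10.1 F [-0.2 -0.8  0.6] pos [0.4982 0.3242 0.0656] gap 1.001
lane xyz 0.2754 0.0482 0.0656
tool delta [-0.     -0.0012  0.0376] turn [ 0.24  0.02 -0.07]
```

View pics/s5.png

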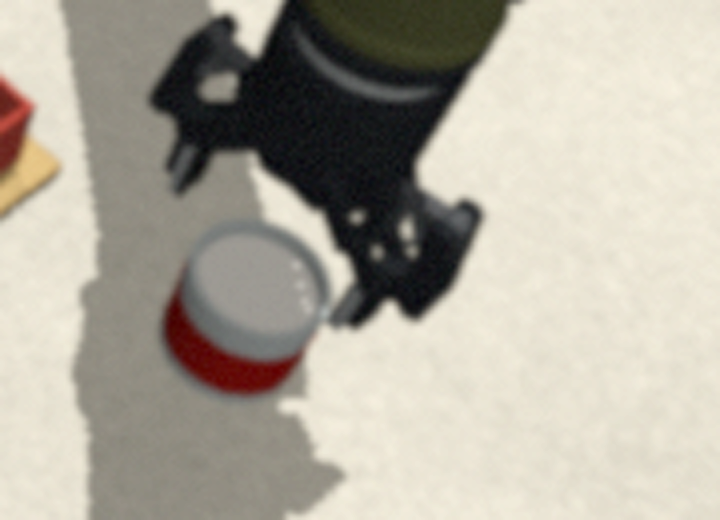

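```bash
python3 -c "
from h import *
s=ctrl.observe();R=Ro.from_quat(s['tool_rot']);T=s['eef_pos'];sc=camera('scene')
P=lambda p:((proj(sc,p)-[370,220])*4+1.5).round(0).tolist()
print('tips',P([T+R.apply(v) for v in ([.011,.0427,-.013],[-.011,.0427,-.013],[.011,.05,-.013],[-.011,.05,-.013],[.011,-.0427,-.013],[-.011,-.0427,-.013],[.011,-.05,-.013],[-.011,-.05,-.013])]))
a=np.linspace(0,2*np.pi,200)
for z in(.064,0):
  q=np.array(P([[.4984+.033*np.cos(t),.3252+.033*np.sin(t),z] for t in a]));print(z,q.min(0),q.max(0))
"
```

```text
tips [[178.0, 196.0], [208.0, 172.0], [167.0, 186.0], [197.0, 162.0], [325.0, 322.0], [355.0, 295.0], [339.0, 333.0], [369.0, 306.0]]
0.064 [186. 203.] [329. 324.]
0 [156. 271.] [290. 389.]
```

Fingertips at (178,190) and (348,325) bracket the can. They match the projected model; the can sits maybe 3–4 mm farther along +e. I'll correct that, descend and grip.

Call:
{"api": "move_arm", "payload": {"series": [{"translation": [0,-0.004,0.002],"angular": [0.2,0,0],"fingers": 0.0854},{"translation": [0,0,0.01],"angular": [0,0,0],"fingers": 0.0854},{"translation": [0,0,0.01],"angular": [0,0,0],"fingers": 0.0854},{"translation": [0,0,0.009],"angular": [0,0,0],"fingers": 0.0854},{"translation": [0,0,0.002],"angular": [0,0,0],"fingers": 0.0854},{"translation": [0,0,0],"angular": [0,0,0],"fingers": 0.0854}]}}

```text
time_s: 10.8
eef_pos: [0.5013, 0.3298, 0.0326]
tool_rot: [0.993, -0.115, 0.002, -0.002]
wrist_force: [-0.3, 0.3, -0.7]
finger_gap: 1.002
```

```bash
python3 -c "
from h import *
to(np.array([.499,.328,.028]))
"
```

```text
t 10.8 F [-0.3  0.3 -0.7] pos [0.5013 0.3298 0.0326] gap 1.002
lane xyz 0.2815 0.0464 0.0326
tool delta [-0.0019  0.0023  0.0046] turn [-0.21 -0.2  -0.08]
```

Call:
{"api": "move_arm", "payload": {"series": [{"translation": [-0.0015,0.002,0.003],"angular": [-0.2,-0.2,0],"fingers": 0.0854},{"translation": [0,0,0.001],"angular": [0,0,0],"fingers": 0.074},{"translation": [0,0,0],"angular": [0,0,0],"fingers": 0.07},{"translation": [0,0,0],"angular": [0,0,0],"fingers": 0.066},{"translation": [0,0,0],"angular": [0,0,0],"fingers": 0.06},{"translation": [0,0,0],"angular": [0,0,0],"fingers": 0.055},{"translation": [0,0,0],"angular": [0,0,0],"fingers": 0.055},{"translation": [0,0,0],"angular": [0,0,0],"fingers": 0.055}], "newtons": 30}}

```text
time_s: 11.6
eef_pos: [0.4998, 0.3289, 0.0292]
tool_rot: [0.993, -0.115, 0.0, -0.001]
wrist_force: [-0.1, 0.1, 0.1]
finger_gap: 0.772
```

```bash
python3 -c "
from h import *
to(np.array([.499,.328,.13]))
"
```

```text
t 11.6 F [-0.1  0.1  0.1] pos [0.4998 0.3289 0.0292] gap 0.772
lane xyz 0.2803 0.0476 0.0292
tool delta [-0.0005  0.0008 -0.1008] turn [-0.1  -0.05 -0.05]
```

Call:
{"api": "move_arm", "payload": {"series": [{"translation": [0,0,-0.01],"angular": [0,0,0],"fingers": 0.055},{"translation": [0,0,-0.02],"angular": [0,0,0],"fingers": 0.055},{"translation": [0,0,-0.025],"angular": [0,0,0],"fingers": 0.055},{"translation": [0,0,-0.025],"angular": [0,0,0],"fingers": 0.055},{"translation": [0,0,-0.02],"angular": [0,0,0],"fingers": 0.055},{"translation": [0,0,0],"angular": [0,0,0],"fingers": 0.055}], "newtons": 40}}

```text
time_s: 12.2
eef_pos: [0.4959, 0.3252, 0.131]
tool_rot: [0.993, -0.115, -0.004, 0.003]
wrist_force: [1.3, 0.7, -5.8]
finger_gap: 0.764
```

```bash
python3 -c "
from h import *
to(lane(.077,0,.13))
"
```

```text
t 12.2 F [ 1.3  0.7 -5.8] pos [0.4959 0.3252 0.131 ] gap 0.764
lane xyz 0.2758 0.0506 0.131
tool delta [0.051  0.1987 0.0022] turn [ 0.45  0.39 -0.12]
```

Call:
{"api": "move_arm", "payload": {"series": [{"translation": [0.006,0.015,0],"angular": [0.3,0.3,0],"fingers": 0.055},{"translation": [0.008,0.025,0],"angular": [0,0,0],"fingers": 0.055},{"translation": [0.008,0.03,0],"angular": [0,0,0],"fingers": 0.055},{"translation": [0.008,0.03,0],"angular": [0,0,0],"fingers": 0.055},{"translation": [0.007,0.03,0],"angular": [0,0,0],"fingers": 0.055},{"translation": [0.006,0.025,0],"angular": [0,0,0],"fingers": 0.055},{"translation": [0.003,0.015,0],"angular": [0,0,0],"fingers": 0.055},{"translation": [0,0.005,0],"angular": [0,0,0],"fingers": 0.055},{"translation": [0,0,0],"angular": [0,0,0],"fingers": 0.055}]}}

```text
time_s: 13.1
eef_pos: [0.4912, 0.1233, 0.1221]
tool_rot: [0.993, -0.118, -0.009, 0.009]
wrist_force: [-0.1, 0.8, -4.4]
finger_gap: 0.767
```

```bash
python3 -c "
from h import *
to(lane(.077,0,.0452))
"
```

```text
t 13.1 F [-0.1  0.8 -4.4] pos [0.4912 0.1233 0.1221] gap 0.767
lane xyz 0.0781 0.0095 0.1221
tool delta [ 0.0108 -0.0004  0.0767] turn [ 1.1   0.95 -0.42]
```

Call:
{"api": "move_arm", "payload": {"series": [{"translation": [0.005,0,0],"angular": [0.8,0.7,-0.3],"fingers": 0.055},{"translation": [0.004,0,0],"angular": [0.3,0.2,0],"fingers": 0.055},{"translation": [0,0,0.005],"angular": [0,0,0],"fingers": 0.055},{"translation": [0,0,0.005],"angular": [0,0,0],"fingers": 0.055},{"translation": [0,0,0],"angular": [0,0,0],"fingers": 0.055}]}}

```text
time_s: 13.6
eef_pos: [0.5005, 0.1251, 0.1102]
tool_rot: [0.994, -0.112, 0.0, -0.002]
wrist_force: [-0.3, 0.3, -4.8]
finger_gap: 0.767
```

```bash
python3 -c "
from h import *
to(lane(.077,0,.0452))
"
```

```text
t 13.6 F [-0.3  0.3 -4.8] pos [0.5005 0.1251 0.1102] gap 0.767
lane xyz 0.082 0.0008 0.1102
tool delta [0.0008 0.0052 0.065 ] turn [-0.24  0.01  0.23]
```

Call:
{"api": "move_arm", "payload": {"series": [{"translation": [0.0008,0.004,0.004],"angular": [-0.2,0,0.2],"fingers": 0.055},{"translation": [0,0,0.006],"angular": [0,0,0],"fingers": 0.055},{"translation": [0,0,0.003],"angular": [0,0,0],"fingers": 0.055},{"translation": [0,0,0],"angular": [0,0,0],"fingers": 0.055}]}}

```text
time_s: 14.0
eef_pos: [0.5001, 0.1216, 0.0956]
tool_rot: [0.994, -0.113, -0.0, -0.0]
wrist_force: [0.4, -0.2, -4.9]
finger_gap: 0.765
```

```bash
python3 -c "
from h import *
to(lane(.077,0,.0452))
crop(camera('scene'),'pics/s6.png',250,150,170,125,4.6)
"
```

```text
t 14.0 F [ 0.4 -0.2 -4.9] pos [0.5001 0.1216 0.0956] gap 0.765
lane xyz 0.0785 0.0004 0.0956
tool delta [0.0004 0.0015 0.0504] turn [-0.02  0.05  0.11]
```

View pics/s6.png

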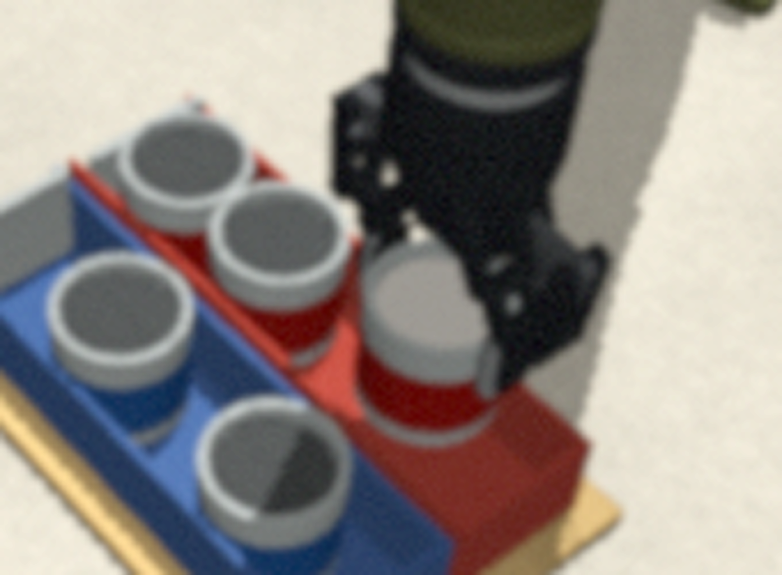

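The canister hangs over the empty rear part of the red lane (bottom around (430,425)), between the divider and the outer wall. The old pair is still at the stop. I'll lower it with force checks.

Call:
{"api": "move_arm", "payload": {"series": [{"translation": [0.0004,0.0015,0.004],"angular": [0,0,0.1],"fingers": 0.055},{"translation": [0,0,0.004],"angular": [0,0,0],"fingers": 0.055},{"translation": [0,0,0.003],"angular": [0,0,0],"fingers": 0.055}]}}

```text
time_s: 14.35
eef_pos: [0.5009, 0.1201, 0.0846]
tool_rot: [0.993, -0.114, 0.0, -0.001]
wrist_force: [0.8, -0.1, -5.0]
finger_gap: 0.769
```

Call:
{"api": "move_arm", "payload": {"series": [{"translation": [0,0,0.005],"angular": [0,0,0],"fingers": 0.055},{"translation": [0,0,0.006],"angular": [0,0,0],"fingers": 0.055},{"translation": [0,0,0.006],"angular": [0,0,0],"fingers": 0.055},{"translation": [0,0,0.004],"angular": [0,0,0],"fingers": 0.055}]}}

```text
time_s: 14.75
eef_pos: [0.5011, 0.1202, 0.0617]
tool_rot: [0.993, -0.114, 0.001, -0.001]
wrist_force: [0.1, 0.2, -4.4]
finger_gap: 0.768
```

```bash
python3 -c "
from h import *
to(lane(.077,0,.0452))
"
```

```text
t 14.75 F [ 0.1  0.2 -4.4] pos [0.5011 0.1202 0.0617] gap 0.768
lane xyz 0.0773 -0.0009 0.0617
tool delta [-0.0009  0.0004  0.0165] turn [-0.09 -0.06 -0.  ]
```

Call:
{"api": "move_arm", "payload": {"series": [{"translation": [-0.0005,0,0.004],"angular": [0,0,0],"fingers": 0.055},{"translation": [0,0,0.004],"angular": [0,0,0],"fingers": 0.055},{"translation": [0,0,0.003],"angular": [0,0,0],"fingers": 0.055},{"translation": [0,0,0.002],"angular": [0,0,0],"fingers": 0.055}]}}

```text
time_s: 15.15
eef_pos: [0.5005, 0.1204, 0.047]
tool_rot: [0.993, -0.114, 0.0, -0.001]
wrist_force: [0.0, -0.2, -4.3]
finger_gap: 0.761
```

Call:
{"api": "move_arm", "payload": {"series": [{"translation": [0,0,0.0015],"angular": [0,0,0],"fingers": 0.055},{"translation": [0,0,0.001],"angular": [0,0,0],"fingers": 0.055}]}}

```text
time_s: 15.35
eef_pos: [0.5005, 0.1204, 0.0452]
tool_rot: [0.993, -0.114, 0.0, -0.001]
wrist_force: [-2.6, -0.9, 17.1]
finger_gap: 0.763
```

Touchdown. I'll relieve the load, then open.

Call:
{"api": "move_arm", "payload": {"series": [{"translation": [0,0,-0.0003],"angular": [0,0,0],"fingers": 0.064},{"translation": [0,0,0],"angular": [0,0,0],"fingers": 0.07},{"translation": [0,0,0],"angular": [0,0,0],"fingers": 0.078},{"translation": [0,0,0],"angular": [0,0,0],"fingers": 0.078},{"translation": [0,0,0],"angular": [0,0,0],"fingers": 0.078}]}}

```text
time_s: 15.85
eef_pos: [0.5025, 0.1208, 0.0471]
tool_rot: [0.993, -0.114, 0.003, -0.002]
wrist_force: [-0.1, 0.5, -0.6]
finger_gap: 0.915
```

```bash
python3 -c "
from h import *
to(lane(.077,0,.115))
"
```

```text
t 15.85 F [-0.1  0.5 -0.6] pos [0.5025 0.1208 0.0471] gap 0.915
lane xyz 0.0782 -0.0021 0.0471
tool delta [-0.0018  0.001  -0.0679] turn [-0.21 -0.29 -0.01]
```

Call:
{"api": "move_arm", "payload": {"series": [{"translation": [0,0,-0.006],"angular": [0,0,0],"fingers": 0.078},{"translation": [-0.001,0,-0.01],"angular": [-0.1,-0.2,0],"fingers": 0.078},{"translation": [-0.0005,0,-0.015],"angular": [0,0,0],"fingers": 0.078},{"translation": [0,0,-0.02],"angular": [0,0,0],"fingers": 0.078},{"translation": [0,0,-0.015],"angular": [0,0,0],"fingers": 0.078},{"translation": [0,0,-0.005],"angular": [0,0,0],"fingers": 0},{"translation": [0,0,0],"angular": [0,0,0],"fingers": 0},{"translation": [0,0,0],"angular": [0,0,0],"fingers": 0},{"translation": [0,0,0],"angular": [0,0,0],"fingers": 0},{"translation": [0,0,0],"angular": [0,0,0],"fingers": 0}], "newtons": 30}}

```text
time_s: 16.85
eef_pos: [0.5001, 0.121, 0.1232]
tool_rot: [0.993, -0.114, 0.0, -0.001]
wrist_force: [-0.9, -0.1, -0.5]
finger_gap: 0.055
```

```bash
python3 -c "
from h import *
to(lane(.077,0,.0745))
"
```

```text
t 16.85 F [-0.9 -0.1 -0.5] pos [0.5001 0.121  0.1232] gap 0.055
lane xyz 0.0779 0.0003 0.1232
tool delta [0.0003 0.001  0.0487] turn [-0.09 -0.03 -0.01]
```

Above the new canister with the fingers closed. Descending into its recess.

Call:
{"api": "move_arm", "payload": {"series": [{"translation": [0,0.001,0.01],"angular": [0,0,0],"fingers": 0},{"translation": [0,0,0.012],"angular": [0,0,0],"fingers": 0},{"translation": [0,0,0.01],"angular": [0,0,0],"fingers": 0},{"translation": [0,0,0.006],"angular": [0,0,0],"fingers": 0},{"translation": [0,0,0.003],"angular": [0,0,0],"fingers": 0},{"translation": [0,0,0],"angular": [0,0,0],"fingers": 0}]}}

```text
time_s: 17.45
eef_pos: [0.4981, 0.1195, 0.0759]
tool_rot: [0.993, -0.114, -0.002, 0.0]
wrist_force: [-0.6, -0.0, 0.5]
finger_gap: -0.004
```

```bash
python3 -c "
from h import *
to(lane(.077,0,.0745))
crop(camera('scene'),'pics/s7.png',250,150,170,125,4.6)
"
```

```text
t 17.45 F [-0.6 -0.   0.5] pos [0.4981 0.1195 0.0759] gap -0.004
lane xyz 0.076 0.0019 0.0759
tool delta [ 0.0019 -0.001   0.0014] turn [ 0.06  0.24 -0.01]
```

View pics/s7.png

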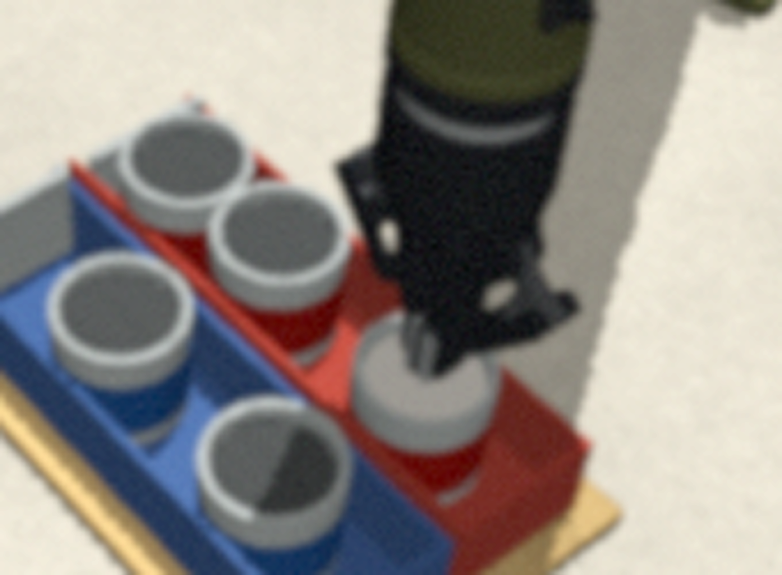

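The new canister (rim at about (428,385)) stands upright in the lane with the fingertips in its recess. I'll slide it forward gently.

Call:
{"api": "move_arm", "payload": {"series": [{"translation": [0.001,0.004,0.001],"angular": [0,0.2,0],"fingers": 0},{"translation": [0,0.005,0],"angular": [0,0,0],"fingers": 0},{"translation": [0,0.005,0],"angular": [0,0,0],"fingers": 0},{"translation": [0,0.005,0],"angular": [0,0,0],"fingers": 0},{"translation": [0,0.005,0],"angular": [0,0,0],"fingers": 0},{"translation": [0,0.005,0],"angular": [0,0,0],"fingers": 0},{"translation": [0,0.005,0],"angular": [0,0,0],"fingers": 0},{"translation": [0,0.004,0],"angular": [0,0,0],"fingers": 0}]}}

```text
time_s: 18.3
eef_pos: [0.4916, 0.0802, 0.0766]
tool_rot: [0.993, -0.114, 0.002, -0.001]
wrist_force: [0.8, 1.1, 0.3]
finger_gap: -0.001
```

```bash
python3 -c "
from h import *
to(lane(.018,0,.0745))
"
```

```text
t 18.3 F [0.8 1.1 0.3] pos [0.4916 0.0802 0.0766] gap -0.001
lane xyz 0.0363 -0.0007 0.0766
tool delta [-0.0007  0.0183  0.002 ] turn [-0.12 -0.22  0.02]
```

Call:
{"api": "move_arm", "payload": {"series": [{"translation": [0,0.004,0.001],"angular": [0,0,0],"fingers": 0},{"translation": [0,0.004,0.001],"angular": [0,0,0],"fingers": 0},{"translation": [0,0.003,0],"angular": [0,0,0],"fingers": 0},{"translation": [0,0.002,0],"angular": [0,0,0],"fingers": 0},{"translation": [0,0.002,0],"angular": [0,0,0],"fingers": 0}]}}

```text
time_s: 18.8
eef_pos: [0.4883, 0.0646, 0.0746]
tool_rot: [0.993, -0.114, 0.002, -0.001]
wrist_force: [0.6, 1.0, 0.2]
finger_gap: -0.003
```

```bash
python3 -c "
from h import *
to(lane(.018,0,.0745))
"
```

```text
t 18.8 F [0.6 1.  0.2] pos [0.4883 0.0646 0.0746] gap -0.003
lane xyz 0.0203 -0.001 0.0746
tool delta [-0.001   0.0023  0.0001] turn [-0.18 -0.26  0.03]
```

Call:
{"api": "move_arm", "payload": {"series": [{"translation": [0,0.0015,0],"angular": [0,0,0],"fingers": 0},{"translation": [0,0.0015,0],"angular": [0,0,0],"fingers": 0}]}}

```text
time_s: 19.0
eef_pos: [0.4883, 0.0638, 0.0747]
tool_rot: [0.994, -0.113, 0.003, -0.003]
wrist_force: [0.8, 5.0, -0.3]
finger_gap: -0.001
```

Call:
{"api": "move_arm", "payload": {"series": [{"translation": [0,0.002,0],"angular": [0,0,0],"fingers": 0},{"translation": [0,0.002,0],"angular": [0,0,0],"fingers": 0},{"translation": [0,0.002,0],"angular": [0,0,0],"fingers": 0}]}}

```text
time_s: 19.3
eef_pos: [0.4886, 0.0635, 0.0747]
tool_rot: [0.994, -0.109, 0.005, -0.006]
wrist_force: [0.3, 5.5, -0.2]
finger_gap: 0.0
```

```bash
python3 -c "
from h import *
to(lane(.028,0,.0745))
"
```

```text
t 19.3 F [ 0.3  5.5 -0.2] pos [0.4886 0.0635 0.0747] gap 0.0
lane xyz 0.0193 -0.0016 0.0747
tool delta [-0.0015 -0.0087  0.0003] turn [-0.78 -0.44  0.53]
```

Stalled firmly. Backing off, lifting and clearing the view.

Call:
{"api": "move_arm", "payload": {"series": [{"translation": [0,-0.004,0],"angular": [0,0,0],"fingers": 0},{"translation": [0,-0.005,0],"angular": [0,0,0],"fingers": 0},{"translation": [0,-0.001,-0.006],"angular": [0,0,0],"fingers": 0},{"translation": [0,0,-0.02],"angular": [0,0,0],"fingers": 0},{"translation": [0,0,-0.03],"angular": [0,0,0],"fingers": 0},{"translation": [0,-0.02,-0.03],"angular": [0,0,0],"fingers": 0},{"translation": [0,-0.04,-0.01],"angular": [0,0,0],"fingers": 0},{"translation": [0,-0.045,0],"angular": [0,0,0],"fingers": 0},{"translation": [0,-0.045,0],"angular": [0,0,0],"fingers": 0},{"translation": [0,-0.045,0],"angular": [0,0,0],"fingers": 0}]}}

```text
time_s: 20.3
eef_pos: [0.5328, 0.2526, 0.178]
tool_rot: [0.993, -0.121, 0.002, 0.001]
wrist_force: [1.4, 0.3, -0.1]
finger_gap: 0.002
```

Call:
{"api": "move_arm", "payload": {"series": [{"translation": [0,-0.04,0],"angular": [0,0,0],"fingers": 0},{"translation": [0,-0.02,0],"angular": [0,0,0],"fingers": 0},{"translation": [0,0,0],"angular": [0,0,0],"fingers": 0},{"translation": [0,0,0],"angular": [0,0,0],"fingers": 0}]}}

```text
time_s: 20.7
eef_pos: [0.5461, 0.3196, 0.1788]
tool_rot: [0.993, -0.117, 0.002, 0.0]
wrist_force: [-0.6, -1.2, 0.2]
finger_gap: 0.003
```

```bash
python3 -c "
from h import *
to(None)
crop(camera('top'),'pics/t8.png',115,140,250,130,3.2)
"
```

```text
t 20.7 F [-0.6 -1.2  0.2] pos [0.5461 0.3196 0.1788] gap 0.003
lane xyz 0.2818 0.0005 0.1788
```

View pics/t8.png

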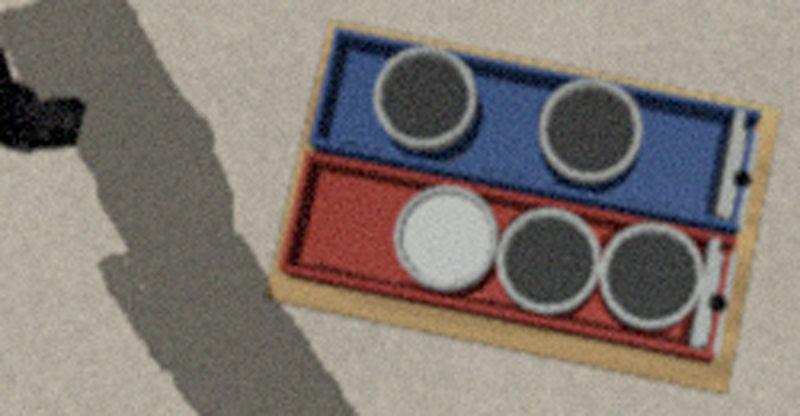

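The white-lidded can (446,238), old_rear (548,261) and old_front (651,276) stand upright and touching, with old_front against the stop. The blue cans are unmoved at (425,100) and (590,132). Handing in.

```bash
python3 -c "
from plant import ctrl
print(ctrl.job_done())"
```

```text
the job is handed in; nothing more can be done
None
```

The red lane is restocked first-in-first-out, and I handed the job in at about 20.7 s on the robot's clock; no verdict was reported.

- **Old canisters:** I slid both forward without lifting, using closed fingertips inside old_rear's rim. They were held against the stop at about 9–13 N for a little over 1 s.
- **New canister:** I gripped it, stood it in the lane behind the old ones, and slid it up until it stalled against them at about 5 N.

**Last checks:**
- The final top view shows white-lid, old_rear and old_front in contact, upright and against the stop. The blue canisters are at the same pixel positions as at the start.
- The gripper ended clear of everything, with wrist force near zero. The highest wrist force I read was 17 N, briefly, when the new canister touched the lane floor.
- I did not look at the hat block and tape reel again at the end. The arm never went near them except at about 0.2 m height on the way in.

**Disagreement:** my scene-camera readings came out about 13 mm off the top-camera readings, in the same direction for all the canisters. I relied on the top camera, and the contacts agreed with it to within a few millimetres.

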